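Tighten the tape dispenser's hold-down screw with a hex key

ROBOT

A 7-joint arm with a two-finger parallel gripper is mounted at the origin on the work surface. World frame = base frame: x ahead of the robot, y to its left, z up, the work surface at z = 0. Lengths are in m, angles in rad, forces in N, time in s.
With the tool pointing down it reaches from about 0.4 to 0.85 m from the base axis. Payload 4.5 kg.
Tool frame: the origin (TCP) lies at the very end of the fingers, on their centre line; the grasp point (between the pads) lies 19 mm behind it (r.grip_point_offset is the distance from the TCP to the grasp point, in m); z points along the fingers, y is the line along which they close (so a half turn about z gives the same grasp; the last joint's range is limited). The gripper opens to 88 mm and grips with 3 to 60 N. Pads are 18 mm wide; open, the fingers measure 123 mm over their backs; the gripper's body (75 mm by 187 mm) begins 45 mm behind the grasp point.
Start: joints at [1.231, 0.689, -0.195, 1.565, 0.157, 0.902, -0.215], TCP at [0.228, -0.582, 0.202] pointing down, gripper open.
Joint ranges: [-3.01, 3.01], [-0.46, 2.08], [-1.47, 1.51], [0.13, 2.56], [-1, 4.14], [0.04, 2.09], [-2.66, 2.66]. Speed limits (rad/s): [2.57, 2.57, 3.14, 3.14, 3.14, 3.14, 3.14].

INTERFACE

Orientations are given as a unit quaternion [x, y, z, w].
In Python, from plant import r gives the robot as it stands.
- The arm moves only by the tool carry_out, never from a script. Its argument "rows" is a list of rows, each a list of 3 entries, a list of its own where there are three numbers: the shift along the tool's x, y, z in cm, then the turn, a rotation vector about the tool's x, y, z in degrees, then the closure, from 0 (fully open) to 1 (shut). A call has 1 to 12 rows; each row is the pose to reach, as a shift and turn from the pose commanded when the call began, along the tool's axes at that moment; what a row does not reach only later rows make up. A row lasts 1/10 s, in which the tool goes at most 50 mm and 8.59 degrees, less where a joint would pass 70% of its speed; a pose out of reach is approached as far as the arm can. A call with a gripper value outside its range is refused whole. The fingers move at their own pace and stop on an object; "newtons" is the grip in N (left out, the last holds). Time passes only in rows, so rows that repeat a pose let the fingers close. It gives the time, the measured TCP pose, the force, the opening and the grip force at its end, in the units of the state.
- r.get_state(): the state, without advancing time (a new reading comes with each control period).
- r.snapshot(name): name is "scene" or "top" or "wrist"; returns a dict with "image" (384x512x3 uint8, red, green, blue), "fx", "fy", "cx", "cy" (pixels), "pose" (4x4, takes a point from camera to world coordinates). Camera axes: x right, y up, looking along -z (the intrinsics and any distortion apply to the point x, -y, -z); pixel columns grow to the right and rows downward; lengths in m; the calibration is good to about 2 mm. A picture is of the moment at which its call begins. There is no depth.
- r.finish_job(): hands the job in; it is judged then, once.
The state is a dict: "clock": time; "q": joint angles; "qd": joint speeds; "joint_torque": joint torques, N m; "tool_pos": TCP position; "eef_rot": TCP orientation; "contact_force": force on the tool from outside, world axes, zero at the start; "moment": the same for the moment, N m; "opening": opening from 0.0 (shut) to 1.0 (fully open); "finger_force": force on a finger pad.
Only numpy, scipy, OpenCV 4.12 (cv2) and the standard library are available. Lean on these libraries where they do the work, as an engineer would, in place of code of your own. Each camera call takes 0.05 s, during which the arm holds its last target. There are 200 camera calls.

TASK

Tighten the blue tape dispenser's loose hold-down screw: take the red-handled hex key out of its wooden block, feel for the hidden socket at the bottom of the round well by pressing lightly and turning the key until it drops in fully, then turn it clockwise until the screw comes up tight against its stop. Do not lean hard on the screw or force it past its stop, and leave the other things on the bench where they are. Leave the key standing upright, fully seated in the screw, and let go of it.

Things in the scene. Friction and masses are not known exactly. Their poses are not given: they have to be found in the camera images.
- key_red: Red T-handled hex key, 0.38 kg, standing 50 mm deep in one hole of the block. Origin at the centre of its lower end, z up the shaft, x along the T-bar. Steel hexagon 24 mm across flats, 27.7 across corners, z 0 to 70 mm, flats facing x and every 60 degrees, end not chamfered; round neck 14 mm across to z 102; flat-sided T-bar 72 (x) x 16 (y) x 22 mm tall, z 102 to 124.
- key_red_handle (a point): Centre of the red T-bar, 113 mm above the key's lower end: the place to grip, closing across its 16 mm width.
- stand: Wooden block holding the three T-handled tools, 75 x 230 mm, 60 mm tall, fixed to the bench; origin under its centre, y along its length. Three round holes 32 mm across, 50 mm deep, at y -75, 0 and +75 mm; which tool is in which hole varies.
- key_yellow: The yellow-handled driver of the same size and T-handle shape but with a ROUND shaft 27 mm across: the wrong tool, leave it in the block, its T-bar reaching 134 mm above the bench. Origin at the centre of its lower end, z up.
- key_green: The green-handled driver of the same size and T-handle shape but with a ROUND shaft 27 mm across: the wrong tool, leave it in the block, its T-bar reaching 134 mm above the bench. Origin at the centre of its lower end, z up.
- dispenser: Blue tape dispenser, fixed to the bench. Origin on the bench under the axis of the round well, z up, x towards its frame and tape roll. Foot plate 100 mm wide, 8 mm thick, x -35 to +330 mm; upright round boss with the well, 62 mm across and 60 mm tall, about the origin; frame with the tape roll x 110 to 320 mm, 92 mm wide, 160 mm tall.
- well_mouth (a point): Centre of the well's mouth on the top of the boss, 60 mm above the bench; z up. A 45 degree funnel 39 mm across at the top narrows within 5 mm to a bore 29 mm across. 30 mm below the mouth lies the screw's head.
- screw_head (a point): Fixed point on the well's axis at the top of the untouched screw head. Its central hexagon socket, 25 mm across flats, is 12 mm deep; the hexagon's heading is unknown and new each time (the axes here do not show it); it takes the key within about 4 degrees. The screw rides on a spring: it yields up to 6 mm down, 5 N at first, 1.2 N per mm more, then is solid. Light rubbing does not turn it.
- screw (a joint): How far the screw is turned clockwise seen from above (rad). It starts loose, between 0.40 and 0.65, and comes up tight against its stop at 1.40. Turning takes about 0.09 N m; the socket gives elastically by 0.4 rad per N m, so torque builds up over a few degrees at the stop. It stays where it is left. It does not tell which way the hexagon points.
Not all that is in view belongs to the job. Leave any purple look-alike of the key_red alone.

How it is judged:
On the way, in this order (a step that is already met when the one before it is completed fails the run):
1. the red key is fully down in the screw's socket while the screw is still loose (z of key_red in the frame of well_mouth below -0.04 m and horizontal distance between key_red and well_mouth below 0.003 m and angle between key_red's own z axis and vertical below 0.08 rad and value of joint screw below 1 rad), for 0.1 s.
2. the screw is tight, turned by the seated key (z of key_red in the frame of well_mouth below -0.04 m and horizontal distance between key_red and well_mouth below 0.003 m and angle between key_red's own z axis and vertical below 0.08 rad and value of joint screw above 1.25 rad), for 0.2 s.
At the end, for the whole second after the job is handed in: The screw is tight (turned to 1.25 rad or more of its 1.40 rad stop), the red key stands upright (within 0.08 rad), at rest and released, in the screw, its lower end at least 40 mm below the well's mouth (fully in is 42 mm) and within 3 mm of the well's axis (all of step 2 and linear speed of key_red below 0.02 m/s); the robot touches nothing.
It fails at once if the key presses on or strains the screw with more than 25 N (contact force between key_red and screw above 25 N).
It fails at once if the key is knocked over or dropped (angle between key_red's own z axis and vertical above 0.6 rad).
It fails at once if the arm or fingers press on the dispenser with more than 20 N (contact force between any of the fingers, the arm and dispenser above 20 N).
It fails at once if another thing on the bench (a driver, the tape roll, marker, carton, calculator or picture frame) is moved more than 30 mm (distance of any of key_yellow, key_green, tape_roll, marker, carton, calculator, frame from where it was at the start of the episode above 0.03 m).
It also fails if it takes over 56 s, if anything falls off the work surface, if the arm or the gripper's body presses on something with over 40 N, if the wrist force passes 120 N, or if a joint passes its speed limit or range.

## Working session

There is one attempt and no reset: what is moved stays moved. The work goes in short steps, Python scripts to look and compute and a tool call to move; the robot and the scene stay as the last step left them, time stands still between calls to the robot, and variables do not carry over. Pictures are saved under pics/ and viewed, at most 10 in all, crops included, and the job is handed in when it is done.

Besides the shell and the picture viewer there is one more tool, called after "Emit:" as name(argument=value, ...) on one line, values as JSON. carry_out: Moves the arm, as the interface text tells. Its arguments: {"type":"object","properties":{"rows":{"type":"array"},"newtons":{"type":"number"}},"required":["rows"]}

```bash
mkdir -p pics; ls
python3 - <<'E'
from plant import r
import cv2
import numpy as np
s=r.get_state(); print(s)
for n in("scene","top"):
    d=r.snapshot(n); cv2.imwrite(f"pics/{n}0.png",cv2.resize(d["image"][:,:,::-1],(768,576)))
    print(n,{k:d[k] for k in d if k!="image"})
E
```

```text
pics
{'clock': 0.0, 'q': array([ 1.23077877,  0.68997649, -0.194525  ,  1.56631832,  0.15729026,
        0.90248302, -0.21511678]), 'qd': array([ 0.00094511, -0.00116913,  0.00109108, -0.00098998,  0.00085039,
       -0.00089903,  0.00096962]), 'joint_torque': array([-8.40785719e-05, -5.27556789e+01, -1.26642399e+00, -1.53423339e+01,
       -5.25781210e-02,  6.75153569e-03,  1.88327135e-04]), 'tool_pos': array([ 0.22794319, -0.58121989,  0.20162189]), 'eef_rot': array([ 9.82576734e-01,  1.85855206e-01, -2.22096966e-04, -8.69202944e-04]), 'contact_force': array([-0.27454307,  0.94875274, -0.55128152]), 'moment': array([ 0.02445296, -0.06398717,  0.00999533]), 'finger_force': 0.0, 'opening': 1.0005321377968712}
scene {'fx': 417.919039414955, 'fy': 417.919039414955, 'cx': 249.91626686074673, 'cy': 193.776328830918, 'pose': array([[-0.77622514, -0.37649305,  0.50569508,  0.84525789],
       [ 0.63041207, -0.47295942,  0.61554042,  0.58756409],
       [ 0.00742656,  0.79659423,  0.60446875,  0.54985924],
       [ 0.        ,  0.        ,  0.        ,  1.        ]])}
top {'fx': 491.4221473233893, 'fy': 491.4221473233893, 'cx': 248.4631508968938, 'cy': 192.4527528796624, 'pose': array([[ 0.02166447,  0.99725044, -0.07086757,  0.34489786],
       [-0.99972585,  0.02097947, -0.01039605,  0.09314431],
       [-0.00888071,  0.07107337,  0.99743156,  1.17161626],
       [ 0.        ,  0.        ,  0.        ,  1.        ]])}
```

View pics/scene0.png

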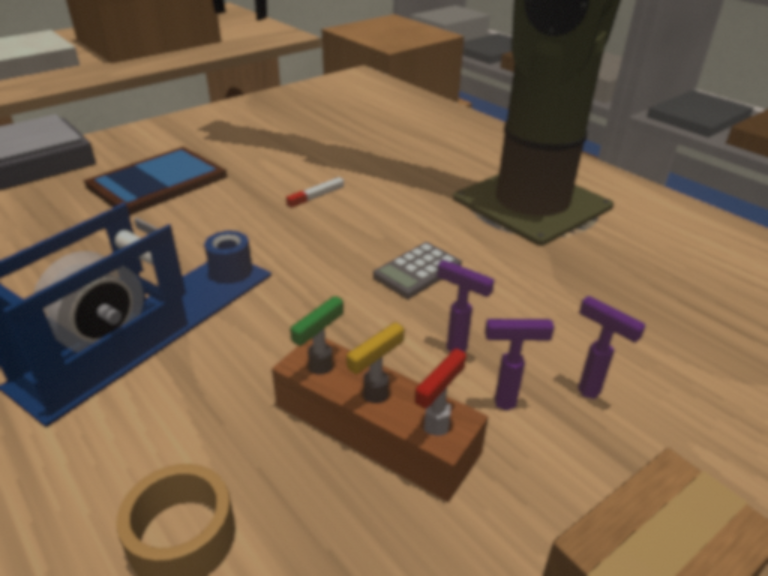

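View pics/top0.png

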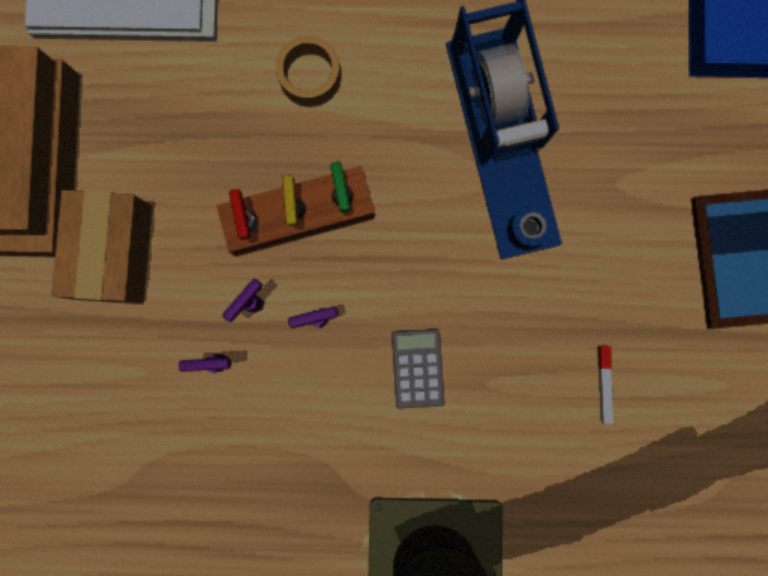

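```bash
cat > h.py <<'E'
import numpy as np,cv2
from plant import r
def ray(d,u,v,z):
    p=d["pose"]; w=p[:3,:3]@np.array([(u-d["cx"])/d["fx"],-(v-d["cy"])/d["fy"],-1]); o=p[:3,3]
    return o+w*(z-o[2])/w[2]
def proj(d,P):
    p=d["pose"]; c=p[:3,:3].T@(np.asarray(P)-p[:3,3]); return np.array([d["cx"]+d["fx"]*c[0]/-c[2], d["cy"]-d["fy"]*c[1]/-c[2]])
def crop(im,u0,v0,w,h,k): return cv2.resize(im[v0:v0+h,u0:u0+w,::-1],None,fx=k,fy=k,interpolation=cv2.INTER_CUBIC)
E
python3 - <<'E'
from h import *
d=r.snapshot("top"); s=r.snapshot("scene")
a=crop(d["image"],140,100,50,65,8); b=crop(d["image"],325,125,50,65,8)
cv2.imwrite("pics/c1.png",np.hstack([a,b]))
for n,(u,v) in dict(e1=(236,191),e2=(243,236),mid=(240,214)).items(): print(n,ray(d,u/1.5,v/1.5,.134))
print("well",ray(d,531/1.5,226/1.5,.06), "frame end",ray(d,504/1.5,80/1.5,.1))
print("scene well",ray(s,228/1.5,242/1.5,.06),"red mid",ray(s,441/1.5,377/1.5,.123))
E
```

```text
e1 [0.55423531 0.30202768 0.134     ]
e2 [0.48975949 0.28981156 0.134     ]
mid [0.52122104 0.29516818 0.134     ]
well [ 0.52431212 -0.13349888  0.06      ] frame end [ 0.7357618  -0.08392221  0.1       ]
scene well [ 0.52755431 -0.13229113  0.06      ] red mid [0.52470857 0.29801996 0.123     ]
```

View pics/c1.png

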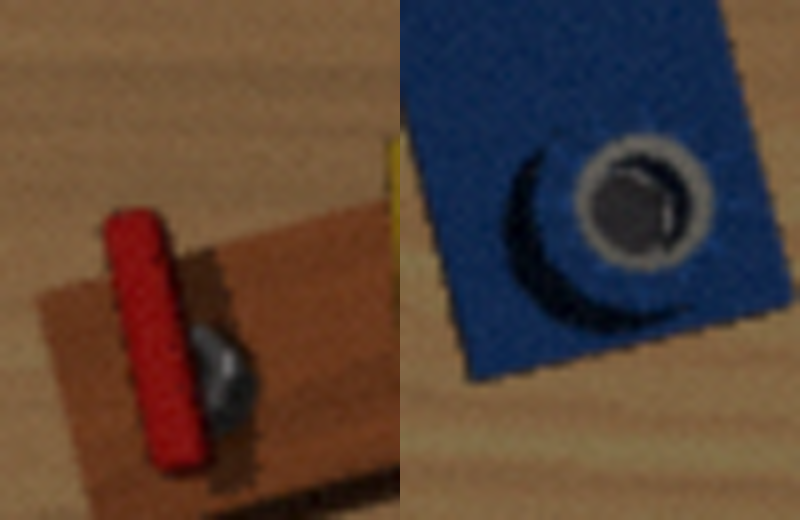

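The possible matches for the red T-key in the top view are:
- the red T at (240,214)
- yellow (290,200) and green (341,187), both round drivers
- purple look-alikes at (243,300), (314,317) and (205,364)
- the red-capped marker at (605,358)

I choose the red T. The crop shows its red bar with a faceted grey shaft in the end hole. The well is at about (355.6,150.4) px in the raw top image.

```bash
cat >> h.py <<'E'
from scipy.spatial.transform import Rotation as R
def go(P,head,base=None):
    """tool shift (cm) and turn about tool z.. (deg) to reach TCP P, pointing down with tool x heading (deg)"""
    s=r.get_state(); p,q=(s["tool_pos"],R.from_quat(s["eef_rot"])) if base is None else base
    T=R.from_euler("z",head,degrees=True)*R.from_euler("x",180,degrees=True)
    return np.round(q.inv().apply(np.asarray(P)-p)*100,2), np.round((q.inv()*T).as_rotvec(degrees=True),2)
def st():
    s=r.get_state(); q=R.from_quat(s["eef_rot"]); x=q.apply([1,0,0]); z=q.apply([0,0,1])
    print("t%.2f"%s["clock"],"p",s["tool_pos"].round(4),"head %.2f"%np.degrees(np.arctan2(x[1],x[0])),"z",z.round(3),"F",s["contact_force"].round(1),"M",s["moment"].round(2),"op %.3f"%s["opening"],"ff %.1f"%s["finger_force"],"q7 %.2f"%s["q"][6])
E
python3 - <<'E'
from h import *
d=r.snapshot("top"); 
e1=ray(d,156.6,126.2,.134);e2=ray(d,162.75,159,.134);print(e1,e2,np.linalg.norm(e1-e2),np.degrees(np.arctan2(*(e1-e2)[1::-1])))
print((e1+e2)/2, ray(d,355.6,150.4,.06))
st(); print(go([.55,-.25,.26],100)); print(go([.52,.296,.25],191))
E
```

```text
[0.55665872 0.30368576 0.134     ] [0.48621576 0.28808908 0.134     ] 0.072148920847649 12.484384823197274
[0.52143724 0.29588742 0.134     ] [ 0.52499842 -0.13713107  0.06      ]
t0.25 p [ 0.2281 -0.5816  0.202 ] head 21.42 z [-0.     0.001 -1.   ] F [-0.   0.1 -0.7] M [ 0.01 -0.01  0.  ] op 1.001 ff 0.0 q7 -0.22
(array([ 42.08, -19.12,  -5.78]), array([-4.000e-02, -3.000e-02, -7.858e+01]))
(array([ 59.22, -71.04,  -4.74]), array([-1.0000e-02, -7.0000e-02, -1.6958e+02]))
```

Emit:
carry_out(rows=[[[0, 0, -5.8], [0, 0, -8], 0], [[42, -19, -5.8], [0, 0, -78], 0], [[42, -19, -5.8], [0, 0, -78], 0], [[42, -19, -5.8], [0, 0, -78], 0], [[42, -19, -5.8], [0, 0, -78], 0], [[42, -19, -5.8], [0, 0, -78], 0], [[42, -19, -5.8], [0, 0, -78], 0], [[42, -19, -5.8], [0, 0, -78], 0], [[42, -19, -5.8], [0, 0, -78], 0], [[42, -19, -5.8], [0, 0, -78], 0], [[42, -19, -5.8], [0, 0, -78], 0], [[42, -19, -5.8], [0, 0, -78], 0]])

```text
clock: 1.45
tool_pos: [0.5513, -0.2489, 0.2604]
eef_rot: [0.645, 0.764, 0.001, -0.0]
contact_force: [0.1, -0.8, -0.4]
opening: 0.999
finger_force: 0.0
```

Run:
```python
from h import *
st(); print(go([.52,.29,.25],192)); print(r.get_state()["q"].round(2))
```

```text
t1.45 p [ 0.5513 -0.2489  0.2604] head 99.68 z [ 0.001  0.001 -1.   ] F [ 0.1 -0.8 -0.4] M [-0.06 -0.09  0.08] op 0.999 ff 0.0 q7 0.17
(array([53.65,  5.98,  1.1 ]), array([ 9.000e-02, -1.000e-02, -9.232e+01]))
[ 0.67  0.64 -0.58  1.54  0.38  1.07  0.17]
```

Emit:
carry_out(rows=[[[53.6, 6, 1.1], [0, 0, -92], 0.4], [[53.6, 6, 1.1], [0, 0, -92], 0.4], [[53.6, 6, 1.1], [0, 0, -92], 0.4], [[53.6, 6, 1.1], [0, 0, -92], 0.4], [[53.6, 6, 1.1], [0, 0, -92], 0.4], [[53.6, 6, 1.1], [0, 0, -92], 0.4], [[53.6, 6, 1.1], [0, 0, -92], 0.4], [[53.6, 6, 1.1], [0, 0, -92], 0.4], [[53.6, 6, 1.1], [0, 0, -92], 0.4], [[53.6, 6, 1.1], [0, 0, -92], 0.4], [[53.6, 6, 1.1], [0, 0, -92], 0.4], [[53.6, 6, 1.1], [0, 0, -92], 0.4]])

```text
clock: 2.65
tool_pos: [0.5199, 0.2912, 0.2494]
eef_rot: [-0.103, 0.995, 0.002, -0.0]
contact_force: [-0.0, 0.3, 0.3]
opening: 0.598
finger_force: 0.0
```

Run:
```python
from h import *
st(); d=r.snapshot("wrist"); print(d["pose"].round(3), d["fx"]); cv2.imwrite("pics/w1.png",cv2.resize(d["image"][:,:,::-1],(768,576)))
import pickle; pickle.dump(d,open("w1.pkl","wb"))
```

```text
t2.65 p [0.5199 0.2912 0.2494] head -168.20 z [-0.001  0.003 -1.   ] F [-0.   0.3  0.3] M [ 0.06 -0.13 -0.03] op 0.598 ff 0.0 q7 0.60
[[-0.204 -0.933 -0.296  0.444]
 [ 0.979 -0.194 -0.065  0.274]
 [ 0.003 -0.303  0.953  0.431]
 [ 0.     0.     0.     1.   ]] 293.07813959987936
```

View pics/w1.png

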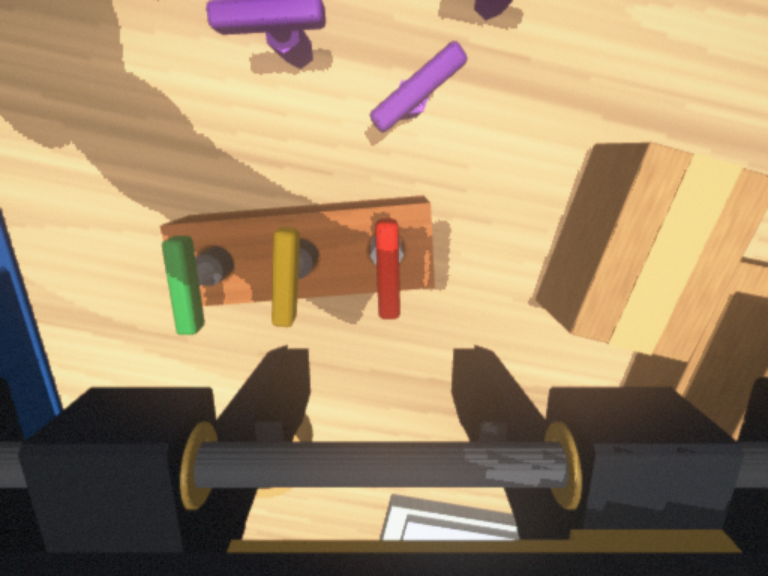

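Run:
```python
from h import *; import pickle
d=pickle.load(open("w1.pkl","rb"))
a=ray(d,387/1.5,222/1.5,.134);b=ray(d,388.7/1.5,316.5/1.5,.134);print(a,b,np.linalg.norm(a-b),np.degrees(np.arctan2(*(b-a)[1::-1])),(a+b)/2)
m=(a+b)/2; print(go([.521,m[1],.104],192))
```

```text
[0.48970825 0.28922494 0.134     ] [0.55657711 0.30476246 0.134     ] 0.06865025954474877 13.08101719968521 [0.52314268 0.2969937  0.134     ]
(array([-0.19,  0.95, 14.5 ]), array([-0.02, -0.03, -0.52]))
```

Emit:
carry_out(rows=[[[-0.28, 0.88, 4], [0, 0, -1], 0.4], [[-0.28, 0.88, 8], [0, 0, -1], 0.4], [[-0.28, 0.88, 11], [0, 0, -1], 0.4], [[-0.28, 0.88, 13], [0, 0, -1], 0.4], [[-0.28, 0.88, 14.4], [0, 0, -1], 0.4], [[-0.28, 0.88, 14.4], [0, 0, -1], 0.4], [[-0.28, 0.88, 14.4], [0, 0, -1], 0.4]])

```text
clock: 3.4
tool_pos: [0.5232, 0.2951, 0.106]
eef_rot: [-0.107, 0.994, -0.0, 0.0]
contact_force: [0.0, -0.1, -0.0]
opening: 0.602
finger_force: 0.0
```

Run:
```python
from h import *
st(); print(go([.522,.2965,.105],192.7))
d=r.snapshot("wrist"); cv2.imwrite("pics/w2.png",d["image"][:,:,::-1])
```

```text
t3.40 p [0.5232 0.2951 0.106 ] head -167.70 z [ 0.001 -0.    -1.   ] F [ 0.  -0.1 -0. ] M [ 0.1  -0.14 -0.  ] op 0.602 ff 0.0 q7 0.45
(array([0.09, 0.16, 0.1 ]), array([-0.03,  0.05, -0.4 ]))
```

View pics/w2.png

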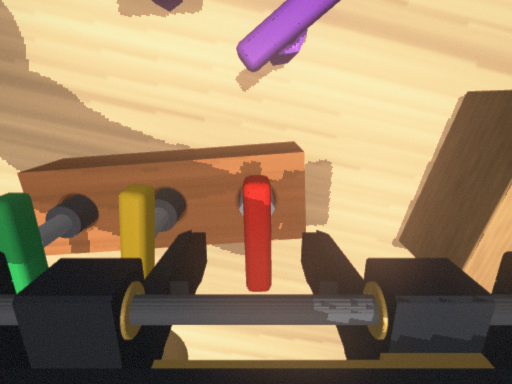

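The red bar (x≈257) lies between the fingertips (206 and 302), and the yellow bar is clear of them. I'll close the gripper now.

Emit:
carry_out(rows=[[[0.1, 0.1, 0], [0, 0, 0], 0.7], [[0.1, 0.1, 0], [0, 0, 0], 1], [[0.1, 0.1, 0], [0, 0, 0], 1], [[0.1, 0.1, 0], [0, 0, 0], 1], [[0.1, 0.1, 0], [0, 0, 0], 1], [[0.1, 0.1, 0], [0, 0, 0], 1], [[0.1, 0.1, -1], [0, 0, 0], 1], [[0.1, 0.1, -2], [0, 0, 0], 1]], newtons=30)

```text
clock: 4.25
tool_pos: [0.521, 0.297, 0.1261]
eef_rot: [-0.108, 0.994, -0.0, -0.0]
contact_force: [0.8, -0.4, 0.1]
opening: 0.006
finger_force: 0.0
```

Run:
```python
from h import *
st(); print(go([.522,.2965,.255],192.7)); print(go([.525,-.135,.255],160))
```

```text
t4.25 p [0.521  0.297  0.1261] head -167.57 z [-0. -0. -1.] F [ 0.8 -0.4  0.1] M [ 0.05 -0.15  0.03] op 0.006 ff 0.0 q7 0.47
(array([ -0.08,  -0.07, -12.89]), array([-0.  , -0.02, -0.27]))
(array([  8.91, -42.27, -12.89]), array([-1.000e-02, -2.000e-02,  3.243e+01]))
```

Run:
```python
from h import *
d=r.snapshot("wrist"); s=r.snapshot("scene")
a=d["image"][:,:,::-1]; b=crop(s["image"],150,150,200,192,2)[:384]
cv2.imwrite("pics/w3.png",np.hstack([a[:,110:450],b]))
```

```text
(no output)
```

View pics/w3.png

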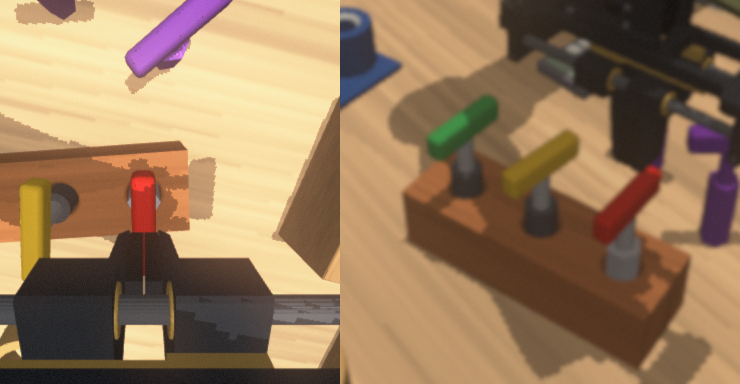

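Run:
```python
from h import *
s=r.get_state(); q=R.from_quat(s["eef_rot"]); p=s["tool_pos"]
for n in ("wrist","scene"):
    d=r.snapshot(n)
    print(n,"tcp",proj(d,p),"grip",proj(d,p-q.apply([0,0,.019])),"body",proj(d,p-q.apply([0,0,.064])),"bar",proj(d,[.5566,.3042,.134]),proj(d,[.488,.2886,.134]))
```

```text
wrist tcp [254.49971194 220.16066669] grip [254.58841818 232.48636354] body [254.89270869 274.76741302] bar [252.30817488 271.08227235] [251.32852728 171.53678597]
scene tcp [295.66324739 248.29392311] grip [296.66327467 238.52793516] body [299.19508274 213.8030023 ] bar [280.86279422 258.51686594] [308.08907622 231.33646965]
```

Run:
```python
from h import *
print(r.grip_point_offset, [a for a in dir(r) if a[0]!='_'])
d=r.snapshot("wrist")
cv2.imwrite("pics/w4.png",crop(d["image"],190,150,130,130,5)[:600,:])
```

```text
0.0187 ['Unreachable', 'finish_job', 'get_state', 'grip_point_offset', 'snapshot']
```

View pics/w4.png

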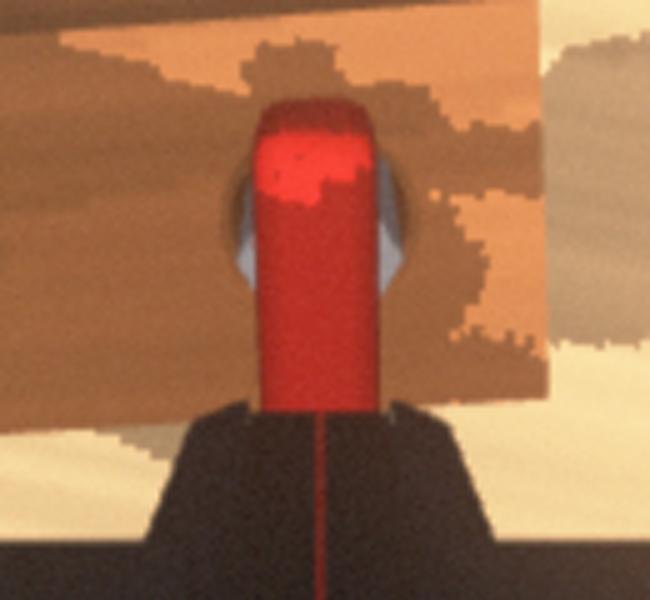

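The fingers closed above the bar: the bar passes beneath the tips, with a red line showing in the gap between them. The tips appear about 20 mm higher than I assumed. I'll reopen and go lower, stopping with the tips above the block and the body above the bars.

Emit:
carry_out(rows=[[[0, 0, 0], [0, 0, 0], 0.5], [[0, 0, 0], [0, 0, 0], 0.5], [[0, 0, 0], [0, 0, 0], 0.5], [[0, 0, 0], [0, 0, 0], 0.5], [[0, 0, 0], [0, 0, 0], 0.5], [[-0.1, 0, 1.5], [0, 0, 0], 0.5], [[-0.1, 0, 3], [0, 0, 0], 0.5], [[-0.1, 0, 3.8], [0, 0, 0], 0.5], [[-0.1, 0, 3.8], [0, 0, 0], 0.5]])

```text
clock: 5.4
tool_pos: [0.5211, 0.2961, 0.0852]
eef_rot: [-0.108, 0.994, -0.001, -0.002]
contact_force: [-0.6, -0.1, -0.4]
opening: 0.503
finger_force: 0.0
```

Run:
```python
from h import *
st(); s=r.get_state(); q=R.from_quat(s["eef_rot"])
d=r.snapshot("wrist"); t=r.snapshot("scene")
for c in (d,t): print(proj(c,s["tool_pos"]),proj(c,s["tool_pos"]+q.apply([0,.022,0])),proj(c,s["tool_pos"]-q.apply([0,.022,0])))
a=crop(d["image"],150,140,180,150,3)[:450,:]; b=crop(t["image"],240,180,100,150,3)
cv2.imwrite("pics/w5.png",np.hstack([a[:,:480],b[:,:300]]))
```

```text
t5.40 p [0.5211 0.2961 0.0852] head -167.56 z [-0.003 -0.002 -1.   ] F [-0.6 -0.1 -0.4] M [ 0.12 -0.17  0.01] op 0.503 ff 0.0 q7 0.43
[254.51918469 220.18088824] [287.25021178 220.17442296] [221.79129566 220.1873529 ]
[293.04711013 267.57282797] [305.54021244 274.60094902] [280.97917293 260.78388786]
```

View pics/w5.png

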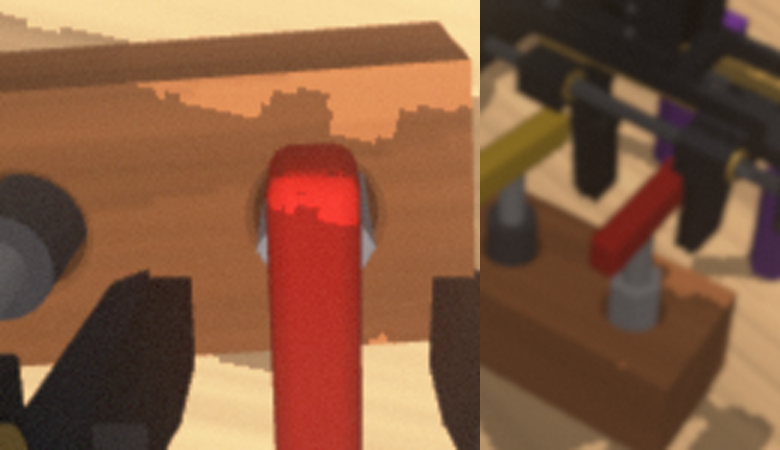

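The fingers now straddle the bar midway: tips in the scene crop at (595,195) and (690,248), bar centre at (635,215). The tips are level with the bar's lower edge. I'll close.

Emit:
carry_out(rows=[[[0, 0, 0], [0, 0, 0], 0.8], [[0, 0, 0], [0, 0, 0], 1], [[0, 0, 0], [0, 0, 0], 1], [[0, 0, 0], [0, 0, 0], 1], [[0, 0, 0], [0, 0, 0], 1], [[0, 0, 0], [0, 0, 0], 1], [[0, 0, 0], [0, 0, 0], 1]], newtons=35)

```text
clock: 6.2
tool_pos: [0.5223, 0.2974, 0.0877]
eef_rot: [-0.108, 0.994, 0.0, 0.0]
contact_force: [0.2, -0.1, 3.2]
opening: 0.175
finger_force: 34.9
```

Run:
```python
from h import *
st(); print(go([.522,.2965,.245],192.7)); print(go([.525,-.135,.245],160))
```

```text
t6.20 p [0.5223 0.2974 0.0877] head -167.59 z [ 0.  0. -1.] F [ 0.2 -0.1  3.2] M [ 0.06 -0.14 -0.01] op 0.175 ff 34.9 q7 0.43
(array([  0.04,  -0.07, -15.73]), array([ 0.01,  0.03, -0.29]))
(array([  9.02, -42.28, -15.75]), array([2.000e-02, 3.000e-02, 3.241e+01]))
```

Emit:
carry_out(rows=[[[0, 0, -1], [0, 0, 0], 1], [[0, 0, -3], [0, 0, 0], 1], [[0, 0, -6], [0, 0, 0], 1], [[0, 0, -9], [0, 0, 0], 1], [[0, 0, -12], [0, 0, 0], 1], [[0, 0, -14], [0, 0, 0], 1], [[0, 0, -15.5], [0, 0, 0], 1], [[0, 0, -15.5], [0, 0, 0], 1]])

```text
clock: 7.0
tool_pos: [0.5226, 0.2978, 0.2441]
eef_rot: [-0.108, 0.994, 0.001, 0.001]
contact_force: [0.1, 0.7, -4.0]
opening: 0.174
finger_force: 34.9
```

Run:
```python
from h import *
st(); print(go([.525,-.135,.243],165))
```

```text
t7.00 p [0.5226 0.2978 0.2441] head -167.59 z [ 0.002  0.002 -1.   ] F [ 0.1  0.7 -4. ] M [ 0.14 -0.07  0.  ] op 0.174 ff 34.9 q7 0.60
(array([ 9.070e+00, -4.232e+01,  4.000e-02]), array([ 0.1 ,  0.13, 27.41]))
```

Emit:
carry_out(rows=[[[5, -42.3, 0], [0, 0, 27], 1], [[5, -42.3, 0], [0, 0, 27], 1], [[5, -42.3, 0], [0, 0, 27], 1], [[5, -42.3, 0], [0, 0, 27], 1], [[5, -42.3, 0], [0, 0, 27], 1], [[5, -42.3, 0], [0, 0, 27], 1], [[5, -42.3, 0], [0, 0, 27], 1], [[5, -42.3, 0], [0, 0, 27], 1], [[5, -42.3, 0], [0, 0, 27], 1], [[5, -42.3, 0], [0, 0, 27], 1], [[5, -42.3, 0], [0, 0, 27], 1], [[5, -42.3, 0], [0, 0, 27], 1]])

```text
clock: 8.2
tool_pos: [0.5637, -0.1248, 0.2419]
eef_rot: [0.126, 0.992, 0.001, -0.001]
contact_force: [0.1, 0.8, -3.4]
opening: 0.173
finger_force: 34.9
```

Run:
```python
from h import *
import pickle
st(); d=r.snapshot("wrist"); s=r.snapshot("scene"); pickle.dump(d,open("w6.pkl","wb"))
c=proj(d,[.525,-.135,.06]); print(c, proj(d,r.get_state()["tool_pos"]-[0,0,.078]))
u,v=c.astype(int); u0=max(0,min(u-50,412)); v0=max(0,min(v-60,264)); print(u0,v0)
a=crop(d["image"],u0,v0,100,120,5)
b=crop(s["image"],110,110,100,200,3)
print(proj(s,[.525,-.135,.06]))
cv2.imwrite("pics/w6.png",np.hstack([a,b[:600]]))
```

```text
t8.20 p [ 0.5637 -0.1248  0.2419] head 165.58 z [-0.001  0.001 -1.   ] F [ 0.1  0.8 -3.4] M [ 0.07 -0.11  0.  ] op 0.173 ff 34.9 q7 0.89
[237.73771698 135.18965762] [253.85600748 187.16452401]
187 75
[152.44823838 160.40144315]
```

View pics/w6.png

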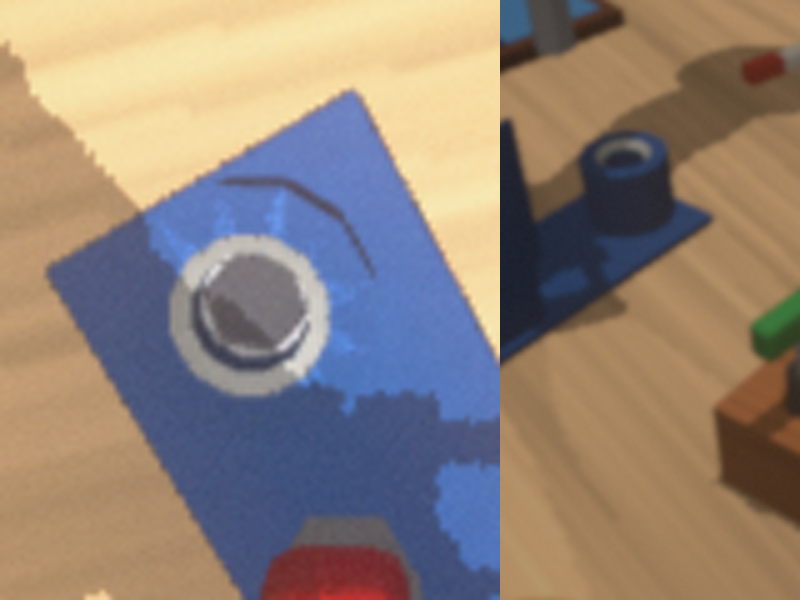

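The well ring is centred at about (236.8,138) raw, and the key's lower end is near (257,185). I'll fit the ring numerically and move over it.

Run:
```python
from h import *
import pickle
d=pickle.load(open("w6.pkl","rb")); im=d["image"].astype(int)[100:165,205:270]
m=((im[:,:,2]-im[:,:,0]<25)&(im[:,:,0]>0)).astype(np.uint8)
n,l,s,c=cv2.connectedComponentsWithStats(m); k=l[38,62-32-27+15] if 0 else None
lab=l[138-100,222-205+2]; print("lab",lab,s[lab])
cs,_=cv2.findContours((l==lab).astype(np.uint8),cv2.RETR_EXTERNAL,cv2.CHAIN_APPROX_NONE)
h=cv2.convexHull(max(cs,key=cv2.contourArea)); e=cv2.fitEllipse(h); print(e)
for u,v in [(e[0][0]+205,e[0][1]+100),(236.8,138)]: print(ray(d,u,v,.06))
a=[ray(d,187+x/5,75+y/5,.06) for x,y in((170,315),(329,315),(249,235),(249,396))]
print(np.linalg.norm(a[0]-a[1]),np.linalg.norm(a[2]-a[3]),(a[0]+a[1])/2,(a[2]+a[3])/2)
```

```text
lab 6 [ 16  22  32  32 799]
((31.21702766418457, 37.61326599121094), (31.53314781188965, 31.974634170532227), 162.74301147460938)
[ 0.52737673 -0.13759396  0.06      ]
[ 0.52801063 -0.13702482  0.06      ]
0.039147315754703614 0.039328585744171134 [ 0.52804147 -0.13690507  0.06      ] [ 0.52844012 -0.13714335  0.06      ]
```

Run:
```python
from h import *
import pickle
d=pickle.load(open("w6.pkl","rb")); im=d["image"].astype(int)
for v in range(174,196):
    print(v,"".join("R" if p[0]-p[2]>40 else "B" if p[2]-p[0]>25 else "g" for p in im[v,238:282]))
p=np.array([.5637,-.1248,.2419]); q=R.from_quat([.126,.992,.001,-.001])
print(d["cx"],d["cy"])
for y in (0,2,4):
  for x in (0,): print(y,[proj(d,p+q.apply([x+.012,y*.001+s,.0777])).round(1) for s in(-.0069,.0069)],[proj(d,p+q.apply([0.036,s,-.0463])).round(1) for s in(-.008,.008)])
```

```text
174 BBBBBBBBBBBBBBBBBBBBBBBBBBBBBBBBBBBBBBBBBBBB
175 BBBBBBBBBBBBBBBBBBBBBBBBBBBBBBBBBBBBBBBBBBBB
176 BBBBBBBBBBBBBBBBBBBBBBBBBBBBBBBBBBBBBBBBBBBB
177 BBBBBBBBBBBBBBBBBBBBBBBBBBBBBBBBBBBBBBBBBBBB
178 BBBBBBBBBBBggggggggggggggBBBBBBBBBBBBBBBBBBB
179 BBBBBBBBBBggggggggggggggggBBBBBBBBBBBBBBBBBB
180 BBBBBBBBBggggggggggggggggggBBBBBBBBBBBBBBBBB
181 BBBBBBBBBggggggggggggggggggBBBBBBBBBBBBBBBBB
182 BBBBBBBBggggggggggggggggggggBBBBBBBBBBBBBBBB
183 BBBBBBBgggggggggggggggggggggBBBBBBBBBBBBBBBB
184 BBBBBBBggRRRRRRRRRRRgRRRgggggBBBBBBBBBBBBBBB
185 BBBBBggRRRRRRRRRRRRRRRRRRRggggBBBBBBBBBBBBBB
186 BBBggRRRRRRRRRRRRRRRRRRRRRRRggBBBBBBBBBBBBBB
187 BBBgRRRRRRRRRRRRRRRRRRRRRRRRRggBBBBBBBBBBBBB
188 BBgRRRRRRRRRRRRRRRRRRRRRRRRRRggBBBBBBBBBBBBB
189 BBgRRRRRRRRRRRRRRRRRRRRRRRRRRRggBBBBBBBBBBBB
190 BBRRRRRRRRRRRRRRRRRRRRRRRRRRRRgggBBBBBBBBBBB
191 BgRRRRRRRRRRRRRRRRRRRRRRRRRRRRgggBBBBBBBBBBB
192 BgRRRRRRRRRRRRRRRRRRRRRRRRRRRRRggBBBBBBBBBBB
193 BgRRRRRRRRRRRRRRRRRRRRRRRRRRRRRggBBBBBBBBBBB
194 BRRRRRRRRRRRRRRRRRRRRRRRRRRRRRRggBBBBBBBBBBB
195 gRRRRRRRRRRRRRRRRRRRRRRRRRRRRRRggBBBBBBBBBBB
253.5173837604549 191.62445032554896
0 [array([246.3, 174. ]), array([261.5, 174. ])] [array([237.4, 189. ]), array([270.5, 189. ])]
2 [array([248.5, 174. ]), array([263.7, 174. ])] [array([237.4, 189. ]), array([270.5, 189. ])]
4 [array([250.7, 174. ]), array([265.9, 174. ])] [array([237.4, 189. ]), array([270.5, 189. ])]
```

Run:
```python
from h import *
s=r.snapshot("scene"); st()
p=np.array([.5637,-.1248,.2419]); q=R.from_quat([.126,.992,.001,-.001])
P=lambda x,y,z: proj(s,p+q.apply([x,y,z])).round(1)
print("bottom",P(0,0,.0777),"neck top",P(0,0,-.0243),"bar ends",P(.036,0,-.0353),P(-.036,0,-.0353))
b=P(0,0,.0777); u0,v0=int(b[0])-50,int(b[1])-95
print(u0,v0); cv2.imwrite("pics/s7.png",crop(s["image"],u0,v0,110,110,5))
```

```text
t8.35 p [ 0.5642 -0.1251  0.2424] head 165.58 z [-0.  0. -1.] F [-0.8  0.1 -4.4] M [ 0.05 -0.18  0.03] op 0.177 ff 34.9 q7 0.89
bottom [130.2 124.1] neck top [120.7  73.3] bar ends [139.7  64.3] [98.7 70.3]
80 29
```

View pics/s7.png

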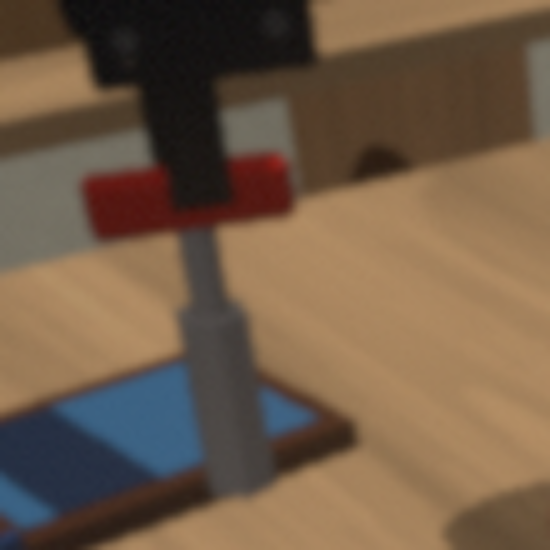

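The scene crop shows the key hanging straight to within about 1°: neck top (199,230), bottom (241,480). Its lower end sits about 3 mm toward −tool x of the TCP line, so I'll correct for that.

Run:
```python
from h import *
st(); print(go([.5247,-.1372,.143],165.6))
```

```text
t8.35 p [ 0.5642 -0.1251  0.2424] head 165.58 z [-0.  0. -1.] F [-0.8  0.1 -4.4] M [ 0.05 -0.18  0.03] op 0.177 ff 34.9 q7 0.89
(array([ 3.52, -2.16,  9.94]), array([ 0.02, -0.02, -0.02]))
```

Emit:
carry_out(rows=[[[3.5, -2.2, 2], [0, 0, 0], 1], [[3.5, -2.2, 5], [0, 0, 0], 1], [[3.5, -2.2, 8], [0, 0, 0], 1], [[3.5, -2.2, 9.5], [0, 0, 0], 1], [[3.5, -2.2, 9.9], [0, 0, 0], 1], [[3.5, -2.2, 9.9], [0, 0, 0], 1], [[3.5, -2.2, 9.9], [0, 0, 0], 1]])

```text
clock: 9.05
tool_pos: [0.5262, -0.1387, 0.1446]
eef_rot: [0.127, 0.992, 0.0, 0.001]
contact_force: [0.5, 0.1, -3.7]
opening: 0.177
finger_force: 35.0
```

Run:
```python
from h import *
st(); p=r.get_state()["tool_pos"]; q=R.from_quat(r.get_state()["eef_rot"])
d=r.snapshot("wrist"); im=d["image"].astype(int)
w=proj(d,[.528,-.137,.06]); k=proj(d,p+q.apply([-.0032,.001,.0777])); print(w,k)
u,v=int(w[0]),int(w[1])
for y in range(v-28,v+6):
    print(y,"".join("R" if c[0]-c[2]>40 else "B" if c[2]-c[0]>25 else ("g" if sum(c)>330 else "d") for c in im[y,u-28:u+30]))
print(u-28)
```

```text
t9.05 p [ 0.5262 -0.1387  0.1446] head 165.44 z [ 0.003  0.    -1.   ] F [ 0.5  0.1 -3.7] M [ 0.01 -0.17  0.02] op 0.177 ff 35.0 q7 0.76
[256.0044398 185.7192814] [254.93770263 189.96461791]
157 BBBBdddddddBBBBBBBBBBBBBBBBBBBBBBBBBBBBBBBBBBddddddBBBBBBB
158 BBBdddddddBBBBBBBBBBBBBBBBBBBBBBBBBBBBBBBBBBBBBddddBBBBBBB
159 BBBddddddBBBBBBBBBBBBBBBBBBBBBBBBBBBBBBBBBBBBBBBddddBBBBBB
160 BBdddddBBBBBBBBBBBBBBBBBBBBBBBBBBBBBBBBBBBBBBBBBBBddBBBBBB
161 BBdddBBBBBBBBBBBBBBBBBBBBBBBBBBBBBBBBBBBBBBBBBBBBBBBdBBBBB
162 BdddBBBBBBBBBBBBBBBBBBBBBBBBBBBBBBBBBBBBBBBBBBBBBBBBBBBBBB
163 BddBBBBBBBBBBBBBBBBBBBBBBBBBBBBBBBBBBBBBBBBBBBBBBBBBBBBBBB
164 ddBBBBBBBBBBBBBBBBBBBBBBBBBBBBBBBBBBBBBBBBBBBBBBBBBBBBBBBB
165 ddBBBBBBBBBBBBBBBBBBBBBBBBBBBBBBBBBBBBBBBBBBBBBBBBBBBBBBBB
166 dBBBBBBBBBBBBBBBBBBBBgggggggggggggBBBBBBBBBBBBBBBBBBBBBBBB
167 dBBBBBBBBBBBBBBBBBBggggggggggggggggggBBBBBBBBBBBBBBBBBBBBB
168 BBBBBBBBBBBBBBBBBgggggggggggggggggggggBBBBBBBBBBBBBBBBBBdB
169 BBBBBBBBBBBBBBBgggggggggggggggggggggggggBBBBBBBBBBBBBBBBBB
170 BBBBBBBBBBBBBBgggggggggdddddddddggggggggggBBBBBBBBBBBBBBBB
171 BBBBBBBBBBBBBggggggggdd
[... 536 characters left out ...]
BBB
180 BBBBBBBdgggggdggdddddddddddddddddddddddddddgggggdBBBBBBBBB
181 BBBBBBBggggggdgdddddddddddddddddddddddddgddggggggBBBBBBBBB
182 BBBBBBBggggggddddddddddddddddddddddddddggddggggggBBBBBBBBB
183 BBBBBBBBgggggdddddddddddddddddddddddddggdddggggggBBBBBBBBB
184 BBBBBBBggggggddddRRRRRRRRRRRRRRRRRRdddgddddgggggBBBBBBBBBB
185 BBBBBBBggggggddRRRRRRRRRRRRRRRRRRRRRRddddddggggggBBBBBBBBB
186 BBBBBBBggggggdRRRRRRRRRRRRRRRRRRRRRRRRdddddggggggBBBBBBBBB
187 BBBBBBBgggggdRRRRRRRRRRRRRRRRRRRRRRRRRRddddggggggBBBBBBBBB
188 BBBBBBBggggdRRRRRRRRRRRRRRRRRRRRRRRRRRRddddggggggBBBBBBBBB
189 BBBBBBBggggdRRRRRRRRRRRRRRRRRRRRRRRRRRRRddggggggBBBBBBBBBB
190 BBBBBBBdgggdRRRRRRRRRRRRRRRRRRRRRRRRRRRRddggggggBBBBBBBBBB
228
```

Emit:
carry_out(rows=[[[0.05, 0.05, 0.3], [0, 0, 0], 1], [[0.05, 0.05, 0.6], [0, 0, 0], 1], [[0.05, 0.05, 0.8], [0, 0, 0], 1], [[0.05, 0.05, 1.0], [0, 0, 0], 1], [[0.05, 0.05, 1.2], [0, 0, 0], 1]])

```text
clock: 9.6
tool_pos: [0.5256, -0.138, 0.1321]
eef_rot: [0.127, 0.992, 0.0, 0.001]
contact_force: [0.0, 1.0, 4.0]
opening: 0.177
finger_force: 35.0
```

```bash
python3 -c "
from h import *
st()"
```

```text
t9.60 p [ 0.5256 -0.138   0.1321] head 165.43 z [ 0.002  0.001 -1.   ] F [0. 1. 4.] M [ 0.21 -0.1  -0.01] op 0.177 ff 35.0 q7 0.74
```

```bash
cat >> h.py <<'E'
def avg(n=6):
    L=[]
    for i in range(n):
        r.snapshot("wrist"); L.append(r.get_state())
    f=lambda k: np.mean([s[k] for s in L],0)
    print("t%.2f"%L[-1]["clock"],"p",f("tool_pos").round(4),"F",f("contact_force").round(2),"M",f("moment").round(3), "sdF",np.std([s["contact_force"] for s in L],0).round(1)); st()
E
python3 -c "
from h import *
avg(8)"
```

```text
t10.00 p [ 0.5248 -0.1382  0.1314] F [ 0.84  0.86 -3.79] M [ 0.386 -0.43   0.015] sdF [0.5 0.7 0.5]
t10.00 p [ 0.5247 -0.1383  0.1314] head 165.43 z [ 0.  0. -1.] F [ 0.8  1.6 -3.5] M [ 0.43 -0.46  0.06] op 0.180 ff 35.0 q7 0.74
```

Emit:
carry_out(rows=[[[-0.05, 0.08, 0.2], [0, 0, 0], 1], [[-0.05, 0.08, 0.5], [0, 0, 0], 1], [[-0.05, 0.08, 0.8], [0, 0, 0], 1], [[-0.05, 0.08, 1.1], [0, 0, 0], 1]])

```text
clock: 10.4
tool_pos: [0.5251, -0.1379, 0.1201]
eef_rot: [0.127, 0.992, 0.0, -0.0]
contact_force: [0.1, 1.1, -3.6]
opening: 0.175
finger_force: 35.0
```

```bash
python3 -c "
from h import *
avg(5)"
```

```text
t10.65 p [ 0.5249 -0.1379  0.12  ] F [ 0.82  1.04 -4.6 ] M [ 0.421 -0.404 -0.03 ] sdF [0.4 0.4 0.2]
t10.65 p [ 0.525  -0.1379  0.1202] head 165.42 z [-0.  0. -1.] F [ 0.2  1.5 -4.9] M [ 0.49 -0.32 -0.  ] op 0.173 ff 35.0 q7 0.73
```

Emit:
carry_out(rows=[[[-0.04, 0.06, 0.3], [0, 0, 0], 1], [[-0.04, 0.06, 0.6], [0, 0, 0], 1], [[-0.04, 0.06, 0.9], [0, 0, 0], 1], [[-0.04, 0.06, 1.0], [0, 0, 0], 1]])

```text
clock: 11.05
tool_pos: [0.5255, -0.1376, 0.11]
eef_rot: [0.127, 0.992, -0.0, -0.0]
contact_force: [-0.2, 0.7, -3.5]
opening: 0.174
finger_force: 35.0
```

```bash
python3 -c "
from h import *
avg(4)"
```

```text
t11.25 p [ 0.5255 -0.1376  0.1102] F [ 0.09  0.56 -4.67] M [ 0.27  -0.247 -0.011] sdF [0.4 0.3 0.6]
t11.25 p [ 0.5256 -0.1376  0.1103] head 165.41 z [-0. -0. -1.] F [ 0.6  0.3 -5.2] M [ 0.29 -0.22 -0.03] op 0.175 ff 35.0 q7 0.71
```

Emit:
carry_out(rows=[[[-0.02, 0.03, 0.1], [0, 0, 0], 1], [[-0.02, 0.03, 0.2], [0, 0, 0], 1], [[-0.02, 0.03, 0.3], [0, 0, 0], 1], [[-0.02, 0.03, 0.4], [0, 0, 0], 1]])

```text
clock: 11.65
tool_pos: [0.5264, -0.1372, 0.1068]
eef_rot: [0.127, 0.992, -0.0, 0.001]
contact_force: [-0.4, 0.4, 1.5]
opening: 0.176
finger_force: 35.0
```

```bash
python3 -c "
from h import *
avg(4)"
```

```text
t11.85 p [ 0.5263 -0.1372  0.1067] F [0.04 0.01 1.11] M [ 0.086 -0.074  0.025] sdF [0.3 0.3 0.1]
t11.85 p [ 0.5263 -0.1372  0.1067] head 165.42 z [ 0.001 -0.    -1.   ] F [ 0.4 -0.2  1. ] M [ 0.1  -0.14  0.  ] op 0.175 ff 35.0 q7 0.71
```

Emit:
carry_out(rows=[[[0, 0, 0.1], [0, 0, 0], 1], [[0, 0, 0.2], [0, 0, 0], 1], [[0, 0.01, 0.2], [0, 0, 4], 1], [[0, 0.03, 0.2], [0, 0, 8], 1], [[0.01, 0.04, 0.2], [0, 0, 12], 1]])

```text
clock: 12.35
tool_pos: [0.5256, -0.137, 0.1039]
eef_rot: [0.231, 0.973, -0.0, -0.0]
contact_force: [0.3, 0.8, -4.4]
opening: 0.174
finger_force: 35.0
```

```bash
python3 -c "
from h import *
avg(4)"
```

```text
t12.55 p [ 0.5256 -0.1369  0.1039] F [ 0.03  0.27 -4.22] M [ 0.109 -0.289  0.031] sdF [0.3 0.2 0.1]
t12.55 p [ 0.5256 -0.1369  0.1039] head 153.52 z [-0.001 -0.    -1.   ] F [ 0.   0.6 -4.2] M [ 0.1  -0.25  0.06] op 0.180 ff 35.0 q7 0.53
```

Emit:
carry_out(rows=[[[0, 0, 0.1], [0, 0, 0], 1], [[0, 0, 0.2], [0, 0, 0], 1], [[0, 0, 0.3], [0, 0, 0], 1], [[0, 0, 0.4], [0, 0, 0], 1]])

```text
clock: 12.95
tool_pos: [0.5259, -0.1369, 0.1002]
eef_rot: [0.23, 0.973, -0.0, -0.0]
contact_force: [-0.5, 0.2, -4.4]
opening: 0.176
finger_force: 35.0
```

```bash
python3 -c "
from h import *
avg(4)"
```

```text
t13.15 p [ 0.5258 -0.1369  0.1002] F [ 0.27 -0.07 -4.13] M [ 0.054 -0.215  0.011] sdF [0.6 0.2 0.8]
t13.15 p [ 0.5259 -0.1368  0.1003] head 153.42 z [-0. -0. -1.] F [ 1.2  0.2 -3.9] M [ 0.04 -0.2   0.01] op 0.180 ff 35.0 q7 0.52
```

It dropped in with no resistance. I'll go on to the socket's bottom.

Emit:
carry_out(rows=[[[0, 0, 0.1], [0, 0, 0], 1], [[0, 0, 0.2], [0, 0, 0], 1], [[0, 0, 0.3], [0, 0, 0], 1], [[0, 0, 0.4], [0, 0, 0], 1], [[0, 0, 0.5], [0, 0, 0], 1], [[0, 0, 0.55], [0, 0, 0], 1]])

```text
clock: 13.75
tool_pos: [0.5263, -0.1368, 0.0952]
eef_rot: [0.23, 0.973, -0.0, 0.0]
contact_force: [-1.0, -0.8, 0.4]
opening: 0.177
finger_force: 35.0
```

```bash
python3 -c "
from h import *
avg(4)"
```

```text
t13.95 p [ 0.5262 -0.1368  0.0952] F [-0.78  0.2   0.88] M [ 0.037 -0.03  -0.002] sdF [0.4 0.3 0.4]
t13.95 p [ 0.5262 -0.1368  0.0952] head 153.42 z [ 0.001 -0.    -1.   ] F [-0.2  0.2  0.4] M [0.05 0.01 0.01] op 0.178 ff 35.0 q7 0.52
```

Emit:
carry_out(rows=[[[0, 0, 0], [0, 0, 4], 1], [[0, 0.01, 0], [0, 0, 8], 1], [[0, 0.02, 0], [0, 0, 12], 1], [[0, 0.03, 0], [0, 0, 16], 1]])

```text
clock: 14.35
tool_pos: [0.5265, -0.1362, 0.0952]
eef_rot: [0.364, 0.931, 0.0, 0.0]
contact_force: [-1.0, 0.5, 0.6]
opening: 0.175
finger_force: 35.0
```

```bash
python3 -c "
from h import *
avg(4)"
```

```text
t14.55 p [ 0.5265 -0.1363  0.0952] F [-0.39  0.21  1.08] M [ 0.071 -0.097  0.096] sdF [0.7 0.1 0.2]
t14.55 p [ 0.5265 -0.1363  0.0951] head 137.54 z [ 0.001 -0.    -1.   ] F [-1.6  0.2  1.2] M [ 0.11 -0.13  0.12] op 0.177 ff 35.0 q7 0.29
```

Emit:
carry_out(rows=[[[0, 0, 0], [0, 0, 4], 1], [[0, 0.01, 0], [0, 0, 8], 1], [[0, 0.02, 0], [0, 0, 12], 1], [[0, 0.03, 0], [0, 0, 16], 1]])

```text
clock: 14.95
tool_pos: [0.5266, -0.1362, 0.095]
eef_rot: [0.49, 0.872, 0.0, 0.0]
contact_force: [-0.3, 0.3, 0.5]
opening: 0.176
finger_force: 35.0
```

```bash
python3 -c "
from h import *
avg(3)"
```

```text
t15.10 p [ 0.5267 -0.1361  0.0951] F [0.09 0.61 1.58] M [ 0.063 -0.111  0.062] sdF [0.  0.1 0.6]
t15.10 p [ 0.5266 -0.1362  0.0951] head 121.57 z [ 0.001 -0.    -1.   ] F [0.1 0.5 1.1] M [ 0.1  -0.14  0.06] op 0.178 ff 35.0 q7 0.08
```

Emit:
carry_out(rows=[[[0, 0, 0], [0, 0, 3], 1], [[0, 0.01, 0], [0, 0, 6], 1], [[0, 0.01, 0], [0, 0, 8], 1]])

```text
clock: 15.4
tool_pos: [0.5267, -0.1362, 0.095]
eef_rot: [0.549, 0.836, 0.0, 0.0]
contact_force: [0.6, -0.4, 2.0]
opening: 0.176
finger_force: 35.0
```

```bash
python3 -c "
from h import *
avg(3)"
```

```text
t15.55 p [ 0.5266 -0.1362  0.095 ] F [0.25 1.06 1.51] M [ 0.108 -0.168  0.121] sdF [0.4 0.4 0.3]
t15.55 p [ 0.5266 -0.1362  0.095 ] head 113.52 z [ 0.  0. -1.] F [0.8 0.6 1.6] M [ 0.12 -0.16  0.1 ] op 0.179 ff 35.0 q7 -0.03
```

Emit:
carry_out(rows=[[[0, 0, 0], [0, 0, 2], 1], [[0, 0, 0], [0, 0, 4], 1], [[0, 0, 0], [0, 0, 4], 1]])

```text
clock: 15.85
tool_pos: [0.5266, -0.1362, 0.095]
eef_rot: [0.578, 0.816, 0.0, 0.0]
contact_force: [-0.5, 0.3, 1.0]
opening: 0.176
finger_force: 35.0
```

```bash
python3 -c "
from h import *
avg(3)"
```

```text
t16.00 p [ 0.5266 -0.1362  0.095 ] F [0.49 0.6  1.8 ] M [ 0.123 -0.281  0.086] sdF [0.3 0.4 0.5]
t16.00 p [ 0.5265 -0.1362  0.095 ] head 109.44 z [ 0. -0. -1.] F [0.1 0.2 2.5] M [ 0.1  -0.25  0.06] op 0.175 ff 35.0 q7 -0.08
```

Emit:
carry_out(rows=[[[-0.01, 0.02, 0], [0, 0, 2], 1], [[-0.01, 0.03, 0], [0, 0, 4], 1], [[-0.01, 0.03, 0], [0, 0, 4], 1]])

```text
clock: 16.3
tool_pos: [0.5268, -0.1363, 0.095]
eef_rot: [0.606, 0.795, -0.0, 0.0]
contact_force: [0.7, 0.2, 1.1]
opening: 0.174
finger_force: 35.0
```

```bash
python3 -c "
from h import *
avg(3)"
```

```text
t16.45 p [ 0.5267 -0.1362  0.0949] F [0.49 0.4  1.34] M [ 0.108 -0.224  0.081] sdF [0.3 0.1 0.2]
t16.45 p [ 0.5267 -0.1363  0.0949] head 105.43 z [-0. -0. -1.] F [0.1 0.5 1. ] M [ 0.08 -0.26  0.05] op 0.177 ff 35.0 q7 -0.13
```

Emit:
carry_out(rows=[[[0, 0.01, 0], [0, 0, 2], 1], [[0, 0.02, 0], [0, 0, 4], 1], [[0, 0.02, 0], [0, 0, 4], 1]])

```text
clock: 16.75
tool_pos: [0.5269, -0.1362, 0.0949]
eef_rot: [0.634, 0.774, -0.0, 0.0]
contact_force: [-0.7, 0.8, 1.2]
opening: 0.177
finger_force: 35.0
```

```bash
python3 -c "
from h import *
avg(3)"
```

```text
t16.90 p [ 0.5269 -0.1362  0.0949] F [-0.23  0.69  1.01] M [ 0.12  -0.183  0.058] sdF [0.7 0.3 0.6]
t16.90 p [ 0.5269 -0.1362  0.0949] head 101.43 z [-0. -0. -1.] F [-1.2  0.8  0.2] M [ 0.12 -0.14  0.05] op 0.175 ff 35.0 q7 -0.18
```

Emit:
carry_out(rows=[[[0, 0, 0], [0, 0, 2], 1], [[0, 0.01, 0], [0, 0, 4], 1], [[0, 0.01, 0], [0, 0, 4], 1]])

```text
clock: 17.2
tool_pos: [0.527, -0.1362, 0.0949]
eef_rot: [0.66, 0.751, -0.0, 0.0]
contact_force: [0.1, 0.4, 1.6]
opening: 0.176
finger_force: 35.0
```

```bash
python3 -c "
from h import *
avg(3)"
```

```text
t17.35 p [ 0.527  -0.1362  0.0949] F [-0.51  0.52  0.61] M [ 0.1   -0.164  0.139] sdF [0.3 0.4 0.3]
t17.35 p [ 0.527  -0.1362  0.0949] head 97.43 z [-0. -0. -1.] F [-0.2  0.4  0.9] M [ 0.08 -0.12  0.14] op 0.178 ff 35.0 q7 -0.23
```

Emit:
carry_out(rows=[[[0, 0, 0], [0, 0, 1], 1], [[0, 0, 0], [0, 0, 2], 1], [[0, 0, 0], [0, 0, 2], 1]])

```text
clock: 17.65
tool_pos: [0.527, -0.1362, 0.0949]
eef_rot: [0.673, 0.74, -0.0, 0.0]
contact_force: [0.1, 0.7, 1.8]
opening: 0.179
finger_force: 35.1
```

```bash
python3 -c "
from h import *
avg(5)"
```

```text
t17.90 p [ 0.527  -0.1362  0.0949] F [0.06 1.03 0.79] M [ 0.092 -0.156  0.191] sdF [0.3 0.5 0.6]
t17.90 p [ 0.527  -0.1362  0.0949] head 95.42 z [-0. -0. -1.] F [0.2 1.5 1.2] M [ 0.09 -0.18  0.21] op 0.176 ff 35.1 q7 -0.26
```

Emit:
carry_out(rows=[[[0, 0, 0], [0, 0, -2], 1], [[0, 0, 0], [0, 0, -3], 1], [[0, 0, 0], [0, 0, -3], 0.6], [[0, 0, 0], [0, 0, -3], 0.5], [[0, 0, 0], [0, 0, -3], 0.5], [[0, 0, 0], [0, 0, -3], 0.5], [[0, 0, 0], [0, 0, -3], 0.5]])

```text
clock: 18.6
tool_pos: [0.5269, -0.1362, 0.0949]
eef_rot: [0.653, 0.757, -0.0, -0.0]
contact_force: [0.6, 0.4, -0.5]
opening: 0.501
finger_force: 0.0
```

```bash
python3 -c "
from h import *
avg(3)"
```

```text
t18.75 p [ 0.527  -0.1362  0.0949] F [-0.06 -0.26  0.1 ] M [-0.034 -0.075  0.011] sdF [0.3 0.5 0.7]
t18.75 p [ 0.527  -0.1362  0.0949] head 98.42 z [ 0. -0. -1.] F [-0.2  0.2  0.7] M [-0.07 -0.08 -0.01] op 0.501 ff 0.0 q7 -0.22
```

Emit:
carry_out(rows=[[[0, 0, -2], [0, 0, 0], 0.5], [[0, 0, -4], [0, 0, 0], 0.5], [[0, 0, -7], [0, 0, 0], 0.5], [[0, 0, -10], [0, 0, 0], 0.5], [[0, 0, -13], [0, 0, 0], 0.5], [[0, 0, -13], [0, 0, 0], 0.5]])

```text
clock: 19.35
tool_pos: [0.5297, -0.1361, 0.2287]
eef_rot: [0.653, 0.757, 0.002, 0.003]
contact_force: [0.6, 0.6, 0.4]
opening: 0.5
finger_force: 0.0
```

Run:
```python
from h import *
avg(3)
for n in("scene","wrist","top"):
    d=r.snapshot(n); im=d["image"].astype(int)
    m=((im[:,:,0]-im[:,:,2]>70)&(im[:,:,0]-im[:,:,1]>70)).astype(np.uint8)
    k,l,s,c=cv2.connectedComponentsWithStats(m)
    print(n,"pred bar centre",proj(d,[.528,-.137,.131]).round(1),"top ends",[proj(d,[.528+a*.036*np.cos(np.radians(97)),-.137+a*.036*np.sin(np.radians(97)),.131]).round(1) for a in(1,-1)])
    for i in range(1,k):
        if s[i][4]>60: print(s[i],c[i].round(1))
```

```text
t19.50 p [ 0.5272 -0.1363  0.2253] F [-0.06  0.09 -0.17] M [-0.05  -0.092 -0.005] sdF [0.4 0.5 0.4]
t19.50 p [ 0.5263 -0.1364  0.2243] head 98.41 z [-0.001 -0.    -1.   ] F [ 0.1 -0.2 -0.6] M [-0.06 -0.12 -0.03] op 0.501 ff 0.0 q7 -0.08
scene pred bar centre [146.1 131.3] top ends [array([156.5, 137.4]), array([136.1, 125.5])]
wrist pred bar centre [254.9 183.5] top ends [array([255.9, 146.6]), array([254. , 217.6])]
[ 245  147   19   74 1142] [254.5 183.3]
[ 95 216  25  15 299] [107. 223.]
top pred bar centre [362.5 143.8] top ends [array([345.7, 145.5]), array([379.3, 142.1])]
[347 140  28  10 139] [358.6 144.6]
[401 231   7  15  98] [404.1 237.8]
```

The wrist view puts the free-standing key within half a pixel of where a seated, upright key should be, and the stop torque was clear (0.19 against about 0.09 N m). Handing in.

```bash
python3 -c "
from plant import r
print(r.finish_job())"
```

```text
the job is handed in; nothing more can be done
None
```

I handed the job in with the red key seated in the screw, released and standing upright; turning torque rose from about 0.09 to 0.19 N m, so I judged the screw tight at its stop. `finish_job` gave no verdict.

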